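Make up a vial kit and restock the sloped lane

TASK

Make up the vial kit in the aluminium tray: the oldest blue-capped vial, from the low front (left) end of the sloped lane, goes into the blue pocket, the large amber vial into the orange pocket and the clear vial with the grey stopper into the green pocket, each standing upright on its pocket's floor. Restock the lane with the new blue-capped vial from the open bench, upright between the rails behind the vial that remains there. Leave that remaining vial and the small amber look-alike standing where they are, and mind the hood's side wall between the lane and the tray.

Things in the scene. Friction and masses are not known exactly. Their poses are not given: they have to be found in the camera images.
- liner_blue: Blue square pocket for the blue-capped vial. Fixed in the tray. Outside 62 x 62 mm, inside 56 x 56 mm; origin: centre of its underside, 3 mm above the bench; floor top 3 mm and rim 12 mm above the origin; x, y along its sides (y along the row of three), z up. The three liners stand side by side, 66 mm apart, in any order, in one low aluminium tray 80 x 212 mm, rim 12 mm high.
- liner_orange: Orange square pocket for the large amber vial. Fixed in the tray. Outside 62 x 62 mm, inside 56 x 56 mm; origin: centre of its underside, 3 mm above the bench; floor top 3 mm and rim 12 mm above the origin; x, y along its sides (y along the row of three), z up.
- liner_green: Green square pocket for the clear vial. Fixed in the tray. Outside 62 x 62 mm, inside 56 x 56 mm; origin: centre of its underside, 3 mm above the bench; floor top 3 mm and rim 12 mm above the origin; x, y along its sides (y along the row of three), z up.
- lane: Fixed sloped white stock lane, grey rails, lying crosswise in front of the hood, low front end to the left. 176 x 56 mm, 48 mm between rails, which stand 11 mm above its floor. Origin: on the bench under its middle; x up the lane to the back, z up. Floor 26 mm + 0.052 x above the origin. Vials lean 3 degrees and do not slide. Load at about x = +40 mm (20 to 75 is behind the rest).
- blue_front: Oldest stock: blue-capped vial at the low front end of the lane (near x = -60 mm there). 30 mm across, 58 mm high. Loose, upright; origin: centre of its underside, z up along the vial. Hood side wall: upright panel at y = -0.09 to -0.07 m, from x = 0.385 m to the back; top 0.30 m high at its front edge, rising at 45 degrees behind: cross in front of it or above.
- blue_rear: Blue-capped vial standing second in the lane (near x = -12 mm there); it stays. 30 mm across, 56 mm high. Loose, upright; origin: centre of its underside, z up along the vial. Overhead behind the lane is the hood's visor: from x = 0.55 m back, lower edge 0.46 m above the bench.
- blue_new: New stock: blue-capped vial standing by itself on the open bench, left of the hood. 30 mm across, 60 mm high. Loose, upright; origin: centre of its underside, z up along the vial.
- amber_large: Large amber glass vial, grey crimped cap, on the open bench. 37 mm across, 75 mm high. Loose, upright; origin: centre of its underside, z up along the vial.
- clear_vial: Clear, colourless vial, grey stopper, on the open bench. 27 mm across, 52 mm high. Loose, upright; origin: centre of its underside, z up along the vial.
- amber_small: Look-alike that does not belong: small amber vial, grey cap, on the open bench; it stays where it stands. 23 mm across, 47 mm high. Loose, upright; origin: centre of its underside, z up along the vial.

How it is judged:
By the outcome, as a careful person would: the job done as asked, in the order asked, and still so for the second after the job is handed in, with the robot touching nothing.
It also fails if it takes over 99 s, if anything falls off the work surface, if the arm or the gripper's body presses on something with over 40 N, if the wrist force passes 120 N, or if a joint passes its speed limit or range.

ROBOT

A 6-joint arm with a two-finger parallel gripper is mounted at the origin on a cart in front of the work surface, level with it; the furniture and walls round the work are solid. World frame = base frame: x ahead of the robot, y to its left, z up, the work surface at z = 0. Lengths are in m, angles in rad, forces in N, time in s.
With the tool pointing down it reaches from about 0.25 to 0.725 m from the base axis. Payload 9.7 kg.
Tool frame: the origin (TCP) lies at the very end of the fingers, on their centre line; the grasp point (between the pads) lies bot.tcp_to_grasp behind it (bot.tcp_to_grasp is the distance from the TCP to the grasp point, in m); z points along the fingers, y is the direction in which the jaws open and shut (so a half turn about z gives the same grasp; the last joint's range is limited). The gripper opens to 85 mm and grips with 20 to 120 N. Pads are 22 mm wide; open, the fingers measure 114 mm over their backs; the gripper's body (76 mm by 85 mm) begins 54 mm behind the grasp point. The pads swing forward as they close: fully open they stand 13 mm farther back than shut.
Start: joints at [-1.135, 0.087, 0.176, 1.66, 0, 1.571], TCP at [0.232, -0.499, 0.231] pointing down, gripper open.
Joint ranges: [-3.13, 3.13], [-0.85, 1.81], [-1.15, 1.24], [-2.2, 2.28], [-1.44, 1.52], [-3.14, 3.14]. Speed limits (rad/s): [2.22, 2.22, 2.57, 3.14, 3.14, 3.14].

INTERFACE

Orientations are given as a unit quaternion [w, x, y, z].
In Python, from workcell import telemetry, eyes, bot gives the robot as it stands.
- The arm moves only by the tool arm_command, never from a script. Its argument "increments" is a list of rows, each a list of 2 entries, a list of its own where there are three numbers: the shift along the tool's x, y, z in mm, then the turn about the tool's z in degrees. A call has 1 to 5 rows; each row is the pose to reach, as a shift and turn from the pose measured when the call began, along the tool's axes at that moment; what a row does not reach only later rows make up. A row lasts 1/10 s, in which the tool goes at most 50 mm and 8.59 degrees, less where a joint would pass 70% of its speed; a pose out of reach is approached as far as the arm can. A call with a gripper value outside its range is refused whole. "hand" is the finger opening in mm, from 0 to 85.4, set as the call begins (left out, the last holds). The fingers move at their own pace and stop on an object; "force" is the grip in N (left out, the last holds). Time passes only in rows, so rows that repeat a pose let the fingers close. It gives the time, the measured TCP pose, the force and the opening at its end, in the units of the state.
- telemetry.state(): the state, without advancing time (a new reading comes with each control period).
- eyes.camera(name): name is "scene" or "side" or "wrist"; returns (picture, depth): 400x640x3 uint8, red, green, blue; 400x640 float32, m along the optical axis (not along the pixel's ray), 0 where there is no reading.
- eyes.camera_info(name): a dict with "K" (3x3 intrinsics, pixels), "k1" (the pictures are not rectified: a ray, as slopes to the right and down, at radius r is drawn at 1 + k1 r^2 times it, then the intrinsics apply), "R" (3x3) and "t" (3): a world point X has camera coordinates R X + t. Camera axes: x right, y down, z forward; pixel columns grow to the right and rows downward; lengths in m; the calibration is good to about 2 mm. A picture is of the moment at which its call begins: read the wrist's pose just before it. camera_info takes no time and is no camera call; for the wrist camera it gives the pose at the moment of the call.
- bot.finish_job(): hands the job in, once; it reports no verdict.
Trained networks look in the newest picture that a camera, given by its name, has taken for a name from the list of things; names that differ only in an ending like _2 or _b are one class to them, and where a whole thing is asked for, a point or a joint stands for the part that bears it (a point fixed in the world has none). Each returns a list of dicts, best first, with "confidence" (0 to 1); they miss things now and then, are a little off and sometimes report something else, mostly with a low value. They report only what shows in the picture. A call takes as long as a camera call.
- eyes.recognise(query, camera): "location" ([x, y, z] in m, in world coordinates, good to about 4 mm: the middle of the surface that is visible of it).
- eyes.cut_out(query, camera): "pixels" (400x640 bool, what is visible of it).
The state is a dict: "time": time; "joints": joint angles; "joint_vel": joint speeds; "joint_efforts": joint torques, N m; "eef_pos": TCP position; "tcp_rot": TCP orientation; "force": force on the tool from outside, world axes, zero at the start; "wrist_torque": the same for the moment, N m; "finger_gap": opening from 0.0 (shut) to 1.0 (fully open).
Only numpy, scipy, OpenCV 4.12 (cv2) and the standard library are available. Lean on these libraries where they do the work, as an engineer would, in place of code of your own. Each camera call takes 0.05 s, during which the arm holds its last target. There are 200 camera calls.

## Working session

There is one attempt and no reset: what is moved stays moved. The work goes in short steps, Python scripts to look and compute and a tool call to move; the robot and the scene stay as the last step left them, time stands still between calls to the robot, and variables do not carry over. Pictures are saved under pics/ and viewed, about 12 in all and at most 16, crops included, and the job is handed in when it is done.

Besides the shell and the picture viewer there is one more tool, called by a JSON object that holds its "method" and its "body". arm_command: Moves the arm, as the interface text tells. Its arguments: {"type":"object","properties":{"increments":{"type":"array"},"hand":{"type":"number"},"force":{"type":"number"}},"required":["increments"]}

```bash
mkdir -p pics; ls; python3 - <<'E'
from workcell import telemetry, eyes, bot
import cv2,numpy as np
print(telemetry.state()); print(bot.tcp_to_grasp)
for c in ["scene","side"]:
    im,d=eyes.camera(c); cv2.imwrite(f"pics/{c}0.png",im[:,:,::-1])
    i=eyes.camera_info(c); print(c,-i["R"].T@i["t"])
    for q in ["liner_blue","liner_orange","liner_green","lane","blue_front","blue_rear","blue_new","amber_large","clear_vial","amber_small"]:
        print(q,[(np.round(r["location"],3).tolist(),round(r["confidence"],2)) for r in eyes.recognise(q,c)][:4])
E
```

```text
pics
{'time': 0.0, 'joints': array([-1.13498428e+00,  8.74509416e-02,  1.75080458e-01,  1.65980443e+00,
       -1.98974712e-05,  1.57080399e+00]), 'joint_vel': array([ 0.00086875,  0.00026561, -0.00147981, -0.00037506,  0.0013694 ,
        0.00050137]), 'joint_efforts': array([ 1.61461362e-04, -5.20385957e+01,  4.64805937e+01,  1.62647269e-02,
        7.41337999e-05, -6.46389012e-06]), 'eef_pos': array([ 0.23206978, -0.49836544,  0.23056055]), 'tcp_rot': array([-6.70843659e-04,  9.76352872e-01,  2.16181853e-01, -1.58731785e-04]), 'force': array([ 0.01132355,  1.17731474, -0.51720079]), 'wrist_torque': array([-0.00074572, -0.04417954, -0.04431734]), 'finger_gap': 1.000369436921046}
0.0187
scene [0.04377118 0.54919079 0.44359481]
liner_blue [([0.593, 0.24, 0.006], 0.69)]
liner_orange [([0.593, 0.173, 0.009], 0.66)]
liner_green [([0.594, 0.102, 0.004], 0.62)]
lane [([0.59, 0.24, 0.006], 0.36)]
blue_front [([0.449, 0.052, 0.027], 0.62), ([0.432, -0.213, 0.058], 0.59), ([0.414, 0.191, 0.045], 0.33)]
blue_rear [([0.422, -0.254, 0.057], 0.72)]
blue_new [([0.46, 0.249, 0.038], 0.66)]
amber_large [([0.415, 0.189, 0.044], 0.93)]
clear_vial [([0.448, 0.122, 0.034], 0.74)]
amber_small [([0.448, 0.049, 0.027], 0.56), ([0.444, 0.118, 0.03], 0.4)]
side [0.00785435 0.82063326 0.4398371 ]
liner_blue [([0.588, 0.236, 0.011], 0.56)]
liner_orange [([0.594, 0.171, 0.006], 0.85), ([0.427, -0.258, 0.059], 0.64)]
liner_green [([0.596, 0.097, 0.012], 0.83)]
lane [([0.416, -0.3, 0.028], 0.8)]
blue_front [([0.429, -0.217, 0.054], 0.39)]
blue_rear [([0.426, -0.258, 0.058], 0.54), ([0.591, 0.172, 0.006], 0.47)]
blue_new [([0.458, 0.253, 0.037], 0.8)]
amber_large [([0.416, 0.189, 0.037], 0.64)]
clear_vial [([0.45, 0.112, 0.049], 0.66)]
amber_small [([0.448, 0.049, 0.024], 0.49)]
```

View pics/scene0.png

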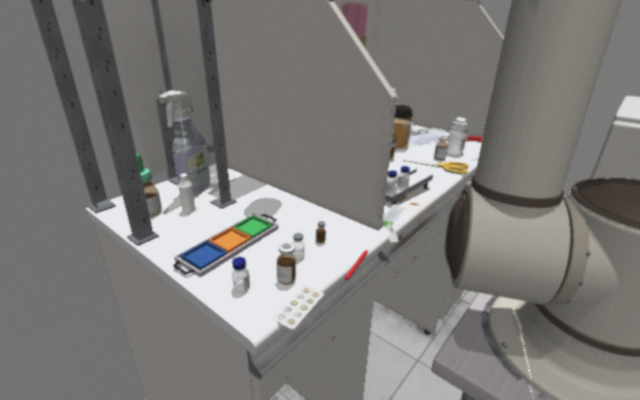

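View pics/side0.png

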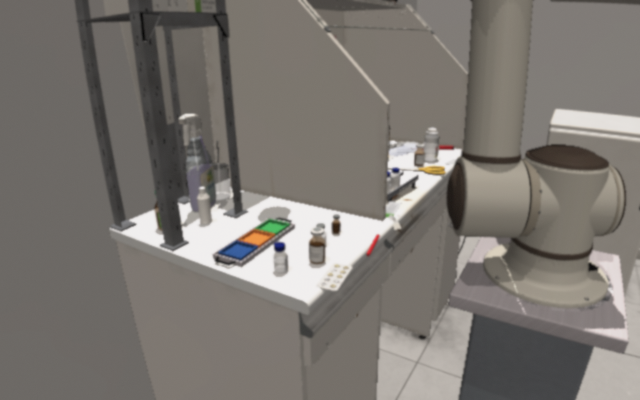

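```bash
cat > h.py <<'E'
from workcell import telemetry, eyes, bot
import cv2,numpy as np
from scipy.spatial.transform import Rotation as Ro
def tf(q): return Ro.from_quat(np.r_[q[1:],q[0]]).as_matrix()
def cloud(cam,d=None,info=None):
    """world points 400x640x3 from a depth picture, undistorted"""
    i=info or eyes.camera_info(cam); K=np.array(i["K"]); k=i["k1"]
    v,u=np.mgrid[0:400,0:640].astype(np.float32)
    n=cv2.undistortPoints(np.stack([u.ravel(),v.ravel()],1)[:,None],K,np.array([k,0,0,0,0.]))[:,0]
    P=np.c_[n,np.ones(len(n))]*d.reshape(-1,1)
    W=(P-np.array(i["t"]))@np.array(i["R"])
    W[d.ravel()==0]=np.nan
    return W.reshape(400,640,3)
def proj(X,i):
    R,t=np.array(i["R"]),np.array(i["t"])
    p,_=cv2.projectPoints(np.atleast_2d(X).astype(float),cv2.Rodrigues(R)[0],t,np.array(i["K"]),np.array([i["k1"],0,0,0,0.]))
    return p[:,0]
def yaw(s=None):
    x=tf((s or telemetry.state())["tcp_rot"])[:,0]; return np.degrees(np.arctan2(x[1],x[0]))
def to(target,yw=None):
    "increment in tool axes (mm) and tool-z turn (deg) to a world TCP target"
    s=telemetry.state(); R=tf(s["tcp_rot"])
    print("pos",s["eef_pos"].round(4),"yaw",round(yaw(s),1),"inc",(1000*R.T@(np.array(target)-s["eef_pos"])).round(1),"turn",None if yw is None else round(yaw(s)-yw,1))
def grab(name,cam="wrist"):
    i=eyes.camera_info(cam); im,d=eyes.camera(cam); cv2.imwrite(f"pics/{name}.png",im[:,:,::-1]); return im,d,i
E
python3 - <<'E'
from h import *
i=eyes.camera_info("wrist"); s=telemetry.state(); R=tf(s["tcp_rot"])
C=-np.array(i["R"]).T@i["t"]; print("cam in tool",R.T@(C-s["eef_pos"]), "axis", R.T@np.array(i["R"])[2],"right",R.T@np.array(i["R"])[0],i["K"])
_,d,i=grab("s1","scene"); W=cloud("scene",d,i).reshape(-1,3)
m=(W[:,2]>.09)&(W[:,0]>.3)&(W[:,0]<.85)&(W[:,1]>-.06)&(W[:,1]<.45)&(W[:,2]<.4)
P=W[m]; c=np.round(P[:,:2]/.02).astype(int); u,n=np.unique(c,axis=0,return_counts=True)
for a,b in zip(u,n):
    if b>25: print((a*.02).round(2).tolist(),b,end=" ")
print()
for t in [(.4,-.25,.25)]: to(t,90)
E
```

```text
cam in tool [ 0.07533715 -0.00030746 -0.14153809] axis [-2.93131603e-01  1.51325311e-04  9.56072089e-01] right [-9.69513379e-04  9.99999426e-01 -4.55530750e-04] [[295.28641808   0.         320.30755957]
 [  0.         295.28641808 198.482525  ]
 [  0.           0.           1.        ]]
[0.74, 0.06] 658 [0.74, 0.08] 1133 [0.74, 0.1] 28 [0.74, 0.26] 679 [0.74, 0.28] 1997 [0.74, 0.3] 1192 [0.76, 0.3] 614 [0.82, 0.1] 83 [0.82, 0.22] 81 [0.84, 0.06] 160 [0.84, 0.08] 378 [0.84, 0.1] 498 [0.84, 0.12] 410 [0.84, 0.14] 75 [0.84, 0.22] 57 
pos [ 0.2322 -0.4986  0.2313] yaw 25.0 inc [ 257.1 -154.5  -18.7] turn -65.0
```

{"method": "arm_command", "body": {"increments": [[[20,-12,-10],-8],[[60,-36,-20],-16.5],[[100,-60,-20],-25],[[140,-84,-20],-33.5],[[170,-102,-20],-42]]}}

```text
time: 1.65
eef_pos: [0.3442, -0.3324, 0.2516]
tcp_rot: [0.0, 0.832, 0.554, 0.0]
force: [0.9, -1.0, -0.4]
finger_gap: 1.004
```

```bash
python3 - <<'E'
from h import *
to((.4,-.24,.25),90)
E
```

```text
pos [ 0.3442 -0.3324  0.2516] yaw 67.4 inc [106.8  16.    1.6] turn -22.6
```

{"method": "arm_command", "body": {"increments": [[[40,6,0],-8],[[80,12,0],-16],[[107,16,1],-22.6],[[107,16,1],-22.6]]}}

```text
time: 2.05
eef_pos: [0.4014, -0.2374, 0.2507]
tcp_rot: [0.0, 0.705, 0.709, 0.0]
force: [-0.0, -0.5, 0.0]
finger_gap: 1.0
```

```bash
python3 - <<'E'
from h import *
to((.4,-.24,.25),90)
im,d,i=grab("w1"); W=cloud("wrist",d,i); np.save("w1.npy",W)
for q in ["blue_front","blue_rear","lane"]:
    for r in eyes.cut_out(q,"wrist")[:3]:
        m=r["pixels"]; P=W[m]; P=P[~np.isnan(P[:,0])]
        v,u=np.nonzero(m); zt=np.percentile(P[:,2],97); T=P[P[:,2]>zt-.006]
        print(q,round(r["confidence"],2),"px",u.mean().round(),v.mean().round(),m.sum(),"ztop",zt.round(4),"top c",((T.min(0)+T.max(0))/2).round(4),"span",np.ptp(T,axis=0).round(3),"all",P.min(0).round(3),P.max(0).round(3))
E
```

```text
pos [ 0.4014 -0.2374  0.2507] yaw 90.4 inc [-2.6 -1.4  0.7] turn 0.4
blue_front 0.9 px 354.0 160.0 639 ztop 0.0808 top c [ 0.4417 -0.2187  0.0785] span [0.023 0.024 0.007] all [ 0.426 -0.243  0.02 ] [ 0.462 -0.206  0.082]
lane 0.76 px 345.0 203.0 4692 ztop 0.0389 top c [ 0.4324 -0.2831  0.0571] span [0.074 0.168 0.048] all [ 0.395 -0.388 -0.003] [ 0.479 -0.19   0.081]
```

View pics/w1.png

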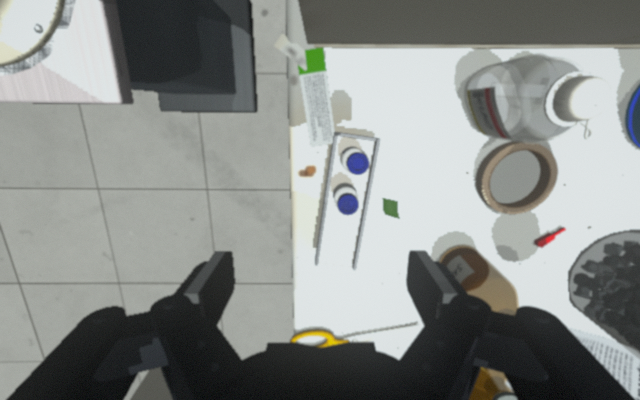

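```bash
python3 - <<'E'
from h import *
W=np.load("w1.npy"); im=cv2.imread("pics/w1.png").astype(int)
B=(im[:,:,0]>im[:,:,2]+50)&(im[:,:,0]>im[:,:,1]+40)
n,l,st,ce=cv2.connectedComponentsWithStats(B.astype(np.uint8))
for k in range(1,n):
    if st[k,4]>80:
        P=W[l==k]; P=P[~np.isnan(P[:,0])]; zt=np.percentile(P[:,2],95); T=P[P[:,2]>zt-.005]
        print(ce[k].round(),st[k,4],zt.round(4),T.mean(0).round(4),((T.min(0)+T.max(0))/2).round(4),np.ptp(T,axis=0).round(3))
# rails px -> world
for a in [(333,140),(376,140),(317,262),(355,266),(336,200),(345,230),(350,133),(337,265)]:
    print(a,W[a[1],a[0]].round(4),end=";")
print()
m=(W[...,2]>.05)&(W[...,0]>.3)&(W[...,1]>-.45)
P=W[m]; c=np.round(P[:,:2]/.03).astype(int)
for a in np.unique(c,axis=0):
    s=(c==a).all(1)
    if s.sum()>40: print((a*.03).round(2).tolist(),P[s,2].max().round(3),end=" ")
E
```

```text
[633. 117.] 263 0.0134 [ 0.7879 -0.1721  0.0108] [ 0.7938 -0.1739  0.0116] [0.026 0.066 0.006]
[358. 163.] 339 0.0808 [ 0.4417 -0.2187  0.0794] [ 0.4416 -0.2185  0.0794] [0.021 0.022 0.005]
[348. 204.] 297 0.0811 [ 0.4326 -0.2645  0.0798] [ 0.4323 -0.2646  0.0796] [0.021 0.021 0.005]
(333, 140) [ 0.4171 -0.1992  0.0306];(376, 140) [ 0.4692 -0.1991  0.03  ];(317, 262) [ 0.3982 -0.359   0.0401];(355, 266) [ 0.4492 -0.3646  0.0404];(336, 200) [ 0.4206 -0.266   0.0599];(345, 230) [ 0.4355 -0.3182  0.0271];(350, 133) [ 0.4406 -0.1934 -0.0012];(337, 265) [ 0.4278 -0.3867 -0.0008];
[0.33, -0.24] 0.341 [0.33, -0.21] 0.342 [0.36, -0.24] 0.339 [0.36, -0.21] 0.345 [0.39, -0.24] 0.341 [0.39, -0.21] 0.349 [0.39, -0.09] 0.151 [0.42, -0.27] 0.082 [0.42, -0.24] 0.341 [0.42, -0.21] 0.348 [0.42, -0.09] 0.152 [0.45, -0.27] 0.081 [0.45, -0.24] 0.341 [0.45, -0.21] 0.342 [0.45, -0.09] 0.153 [0.48, -0.24] 0.341 [0.48, -0.21] 0.343 [0.48, -0.09] 0.153 [0.51, -0.09] 0.154 [0.54, -0.09] 0.153 [0.57, -0.36] 0.098 [0.57, -0.18] 0.117 [0.57, -0.15] 0.119 [0.57, -0.12] 0.115 [0.57, -0.09] 0.153 [0.6, -0.36] 0.127 [0.6, -0.18] 0.152 [0.6, -0.15] 0.154 [0.6, -0.12] 0.134 [0.6, -0.09] 0.152 [0.63, -0.36] 0.117 [0.63, -0.18] 0.151 [0.63, -0.15] 0.153 [0.63, -0.12] 0.133 [0.63, -0.09] 0.151 [0.66, -0.09] 0.128 [0.69, -0.09] 0.1 [0.72, -0.09] 0.07 [0.75, -0.39] 0.111 [0.78, -0.45] 0.11 [0.78, -0.42] 0.112 [0.78, -0.39] 0.11 [0.78, -0.36] 0.1 [0.78, -0.33] 0.072 [0.81, -0.33] 0.062
```

{"method": "arm_command", "body": {"increments": [[[9,20,20],0],[[18,40,50],0],[[18,40,90],0],[[18,40,130],0],[[18,40,150],0]], "hand": 85}}

```text
time: 2.75
eef_pos: [0.4382, -0.2228, 0.097]
tcp_rot: [-0.002, 0.709, 0.705, -0.001]
force: [0.2, 0.7, 0.4]
finger_gap: 0.996
```

```bash
python3 - <<'E'
from h import *
to((.4416,-.2195,.041),90)
im,d,i=grab("w2")
print(proj([[.4416,-.2187,.081],[.4323,-.2646,.081],[.4416,-.2195,.041]],i))
B=(im[:,:,2].astype(int)>im[:,:,0]+50)&(im[:,:,2]>im[:,:,1].astype(int)+40)
n,l,st,ce=cv2.connectedComponentsWithStats(B.astype(np.uint8)); print([(ce[k].round(),st[k]) for k in range(1,n) if st[k,4]>100])
E
```

```text
pos [ 0.4382 -0.2228  0.097 ] yaw 89.7 inc [ 3.2  3.5 56. ] turn -0.3
[[325.71707254 236.07448731]
 [310.91789245 303.6097829 ]
 [324.86565759 213.79798816]]
[(array([330., 242.]), array([311, 230,  35,  23, 432], dtype=int32)), (array([311., 302.]), array([294, 287,  36,  31, 818], dtype=int32))]
```

View pics/w2.png

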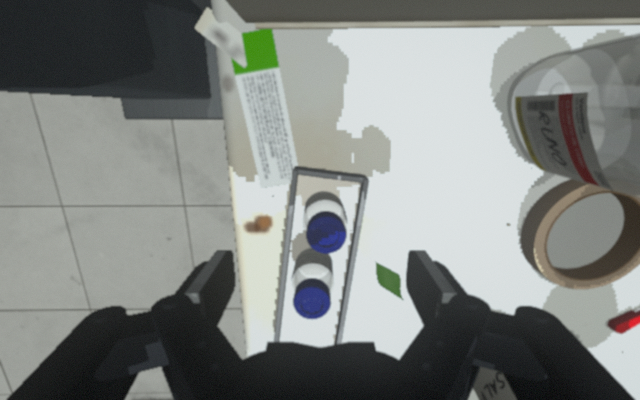

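{"method": "arm_command", "body": {"increments": [[[3,3.5,15],0],[[3,3.5,35],0],[[3,3.5,50],0],[[3,3.5,56],0],[[3,3.5,56],0]]}}

```text
time: 3.3
eef_pos: [0.4403, -0.2196, 0.0388]
tcp_rot: [-0.003, 0.709, 0.705, -0.001]
force: [-0.1, 0.0, 0.1]
finger_gap: 0.991
```

{"method": "arm_command", "body": {"increments": [[[0,0,0],0],[[0,0,0],0],[[0,0,0],0],[[0,0,0],0],[[0,0,0],0]], "hand": 20, "force": 30}}

```text
time: 3.8
eef_pos: [0.4405, -0.2198, 0.0394]
tcp_rot: [-0.003, 0.709, 0.705, -0.001]
force: [-1.6, 0.7, 4.4]
finger_gap: 0.326
```

{"method": "arm_command", "body": {"increments": [[[0,0,0],0],[[0,0,-10],0],[[0,0,-40],0],[[0,0,-80],0],[[0,0,-110],0]]}}

```text
time: 4.3
eef_pos: [0.4412, -0.22, 0.1521]
tcp_rot: [-0.002, 0.709, 0.705, -0.001]
force: [0.9, -0.3, 0.3]
finger_gap: 0.326
```

{"method": "arm_command", "body": {"increments": [[[0,-20,-5],0],[[0,-60,-5],0],[[0,-100,-5],0],[[0,-140,-5],0],[[0,-150,-5],0]]}}

```text
time: 4.8
eef_pos: [0.2887, -0.2188, 0.1586]
tcp_rot: [-0.002, 0.71, 0.705, -0.001]
force: [0.5, 0.5, -0.2]
finger_gap: 0.322
```

```bash
python3 - <<'E'
from h import *
print(telemetry.state()["finger_gap"])
to((.29,.15,.16),90)
E
```

```text
0.3215191933932686
pos [ 0.2887 -0.2188  0.1586] yaw 89.6 inc [368.8  -1.4  -1. ] turn -0.4
```

{"method": "arm_command", "body": {"increments": [[[30,0,-5],0],[[75,0,-5],0],[[120,0,-5],0],[[165,0,-5],0],[[210,0,-5],0]]}}

```text
time: 5.3
eef_pos: [0.2903, -0.0072, 0.1646]
tcp_rot: [-0.001, 0.71, 0.704, -0.0]
force: [1.0, 0.1, -0.4]
finger_gap: 0.324
```

{"method": "arm_command", "body": {"increments": [[[40,0,0],0],[[80,0,0],0],[[120,0,0],0],[[150,30,-10],0],[[160,60,-30],0]]}}

```text
time: 5.8
eef_pos: [0.3518, 0.1553, 0.1945]
tcp_rot: [-0.002, 0.708, 0.706, -0.0]
force: [0.1, 0.7, -0.5]
finger_gap: 0.326
```

```bash
python3 - <<'E'
from h import *
print(telemetry.state()["finger_gap"])
to((.5,.17,.2),90)
im,d,i=grab("w3"); W=cloud("wrist",d,i); np.save("w3.npy",W)
E
```

```text
0.3256623893790031
pos [0.3518 0.1553 0.1945] yaw 89.8 inc [ 15.3 148.1  -5.9] turn -0.2
```

View pics/w3.png

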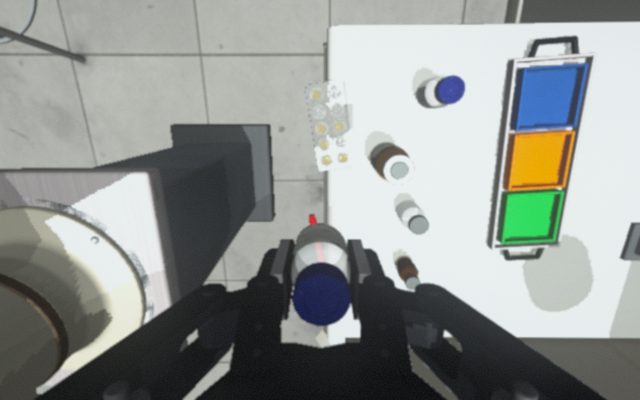

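```bash
cat >> h.py <<'E'
def things(names,W,cam="wrist",band=.005):
    for q in names:
        for r in eyes.cut_out(q,cam)[:2]:
            m=r["pixels"]; P=W[m]; P=P[~np.isnan(P[:,0])]
            v,u=np.nonzero(m); zt=np.percentile(P[:,2],95); T=P[P[:,2]>zt-band]
            M=(np.percentile(P,2,axis=0)+np.percentile(P,98,axis=0))/2
            print(q,round(r["confidence"],2),"px",u.mean().round(),v.mean().round(),m.sum(),"ztop",zt.round(4),"topmid",((T.min(0)+T.max(0))/2).round(4),"span",np.ptp(T,axis=0).round(3),"mid",M.round(4))
E
python3 - <<'E'
from h import *
W=np.load("w3.npy")
things(["liner_blue","liner_orange","liner_green","blue_new","amber_large","clear_vial","amber_small"],W)
im=cv2.imread("pics/w3.png"); hsv=cv2.cvtColor(im,cv2.COLOR_BGR2HSV)
for n,h in (("b",108),("o",17),("g",65)):
    m=(abs(hsv[...,0].astype(int)-h)<9)&(hsv[...,1]>120)&(hsv[...,2]>90); m[:,:480]=0
    P=W[m]; P=P[~np.isnan(P[:,0])]; c=cv2.minAreaRect(P[:,:2].astype(np.float32)*1000); print(n,m.sum(),c,P[:,2].mean().round(4))
E
```

```text
liner_blue 0.92 px 547.0 96.0 4255 ztop 0.0143 topmid [0.5871 0.2388 0.0128] span [0.065 0.065 0.007] mid [0.5867 0.2389 0.0092]
liner_green 0.79 px 529.0 215.0 3184 ztop 0.0143 topmid [0.5961 0.1075 0.0125] span [0.066 0.065 0.006] mid [0.5949 0.1083 0.009 ]
blue_new 0.75 px 440.0 91.0 1256 ztop 0.0598 topmid [0.4668 0.2457 0.0581] span [0.023 0.023 0.006] mid [0.4647 0.2443 0.0335]
amber_large 0.91 px 392.0 163.0 1376 ztop 0.0737 topmid [0.4231 0.1765 0.0724] span [0.027 0.027 0.006] mid [0.421  0.1792 0.041 ]
clear_vial 0.89 px 413.0 217.0 761 ztop 0.0511 topmid [0.4537 0.1134 0.0493] span [0.02  0.02  0.006] mid [0.4525 0.1154 0.0286]
amber_small 0.89 px 407.0 272.0 593 ztop 0.046 topmid [0.4244 0.1004 0.1417] span [0.075 0.135 0.201] mid [0.4548 0.0355 0.0227]
b 3554 ((591.0186767578125, 238.63525390625), (70.15922546386719, 61.67963790893555), 3.2751307487487793) 0.0068
o 3488 ((595.0838012695312, 171.30039978027344), (70.20435333251953, 66.86634063720703), 3.7273058891296387) 0.0073
g 2618 ((598.6410522460938, 104.45355224609375), (68.09872436523438, 69.30872344970703), 3.687142848968506) 0.0073
```

{"method": "arm_command", "body": {"increments": [[[10,30,0],0],[[30,75,0],0],[[45,120,0],0],[[60,165,0],0],[[75,205,10],0]]}}

```text
time: 6.7
eef_pos: [0.5588, 0.2251, 0.1852]
tcp_rot: [-0.001, 0.711, 0.704, 0.001]
force: [-0.1, 0.2, 0.5]
finger_gap: 0.322
```

```bash
python3 - <<'E'
from h import *
to((.588,.238,.06),90); to((.588,.238,.022),90)
E
```

```text
pos [0.5588 0.2251 0.1852] yaw 89.4 inc [ 12.9  29.1 125.3] turn -0.6
pos [0.5588 0.2251 0.1852] yaw 89.4 inc [ 12.8  29.1 163.3] turn -0.6
```

{"method": "arm_command", "body": {"increments": [[[13,29,15],0],[[13,29,50],0],[[13,29,90],0],[[13,29,120],0],[[13,29,125],0]]}}

```text
time: 7.2
eef_pos: [0.5855, 0.2367, 0.0561]
tcp_rot: [-0.002, 0.711, 0.703, -0.002]
force: [0.2, -0.1, -1.0]
finger_gap: 0.323
```

```bash
python3 - <<'E'
from h import *
to((.588,.238,.023),90)
im,d,i=grab("w4")
E
```

```text
pos [0.5855 0.2367 0.0561] yaw 89.4 inc [ 1.3  2.7 33.1] turn -0.6
```

View pics/w4.png

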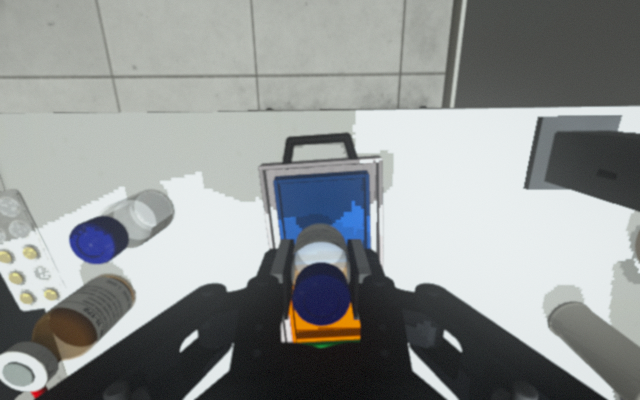

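{"method": "arm_command", "body": {"increments": [[[1,2.5,12],0],[[1,2.5,24],0],[[1,2.5,30],0],[[1,2.5,32],0],[[1,2.5,32],0]]}}

```text
time: 7.75
eef_pos: [0.5887, 0.2381, 0.0261]
tcp_rot: [-0.002, 0.711, 0.703, -0.001]
force: [0.0, -0.8, -1.1]
finger_gap: 0.328
```

{"method": "arm_command", "body": {"increments": [[[0,0,2],0],[[0,0,3],0],[[0,0,3],0],[[0,0,3],0]]}}

```text
time: 8.15
eef_pos: [0.5887, 0.2381, 0.0232]
tcp_rot: [-0.002, 0.711, 0.703, -0.001]
force: [0.2, -0.3, -1.1]
finger_gap: 0.328
```

{"method": "arm_command", "body": {"increments": [[[0,0,1],0],[[0,0,2],0],[[0,0,2],0]]}}

```text
time: 8.45
eef_pos: [0.5889, 0.2381, 0.0229]
tcp_rot: [-0.001, 0.711, 0.703, -0.001]
force: [-5.1, -2.4, 10.7]
finger_gap: 0.326
```

{"method": "arm_command", "body": {"increments": [[[0,0,-1],0],[[0,0,-1],0],[[0,0,-1],0],[[0,0,-1],0],[[0,0,-1],0]], "hand": 85}}

```text
time: 8.95
eef_pos: [0.5888, 0.2381, 0.0236]
tcp_rot: [-0.001, 0.711, 0.703, -0.001]
force: [-0.1, -0.4, 0.3]
finger_gap: 0.999
```

{"method": "arm_command", "body": {"increments": [[[0,0,-15],0],[[0,0,-50],0],[[0,0,-90],0],[[0,0,-120],0],[[0,0,-130],0]]}}

```text
time: 9.45
eef_pos: [0.5904, 0.2384, 0.1588]
tcp_rot: [-0.0, 0.711, 0.703, 0.002]
force: [-0.4, 0.1, 0.1]
finger_gap: 0.994
```

```bash
python3 - <<'E'
from h import *
to((.4231,.1765,.12),90)
im,d,i=grab("w5"); W=cloud("wrist",d,i)
things(["blue_new","blue_front"],W)
E
```

```text
pos [0.5904 0.2384 0.1588] yaw 89.4 inc [ -63.8 -166.7   38.2] turn -0.6
blue_front 0.58 px 319.0 196.0 1123 ztop 0.0636 topmid [0.5898 0.2358 0.0617] span [0.024 0.024 0.006] mid [0.5895 0.2381 0.038 ]
```

View pics/w5.png

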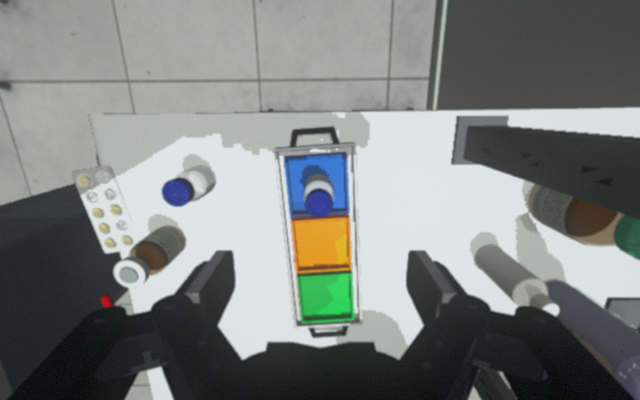

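{"method": "arm_command", "body": {"increments": [[[-15,-40,0],0],[[-32,-85,0],0],[[-48,-125,0],0],[[-62,-160,0],0],[[-64,-167,0],0]]}}

```text
time: 10.1
eef_pos: [0.4183, 0.1744, 0.1528]
tcp_rot: [-0.002, 0.711, 0.703, -0.002]
force: [0.8, -0.2, 0.1]
finger_gap: 0.999
```

```bash
python3 - <<'E'
from h import *
im,d,i=grab("w6"); W=cloud("wrist",d,i)
things(["amber_large","clear_vial","blue_new","amber_small"],W)
to((.4231,.1765,.03),90)
E
```

```text
amber_large 0.74 px 327.0 193.0 1636 ztop 0.0737 topmid [0.4232 0.1765 0.072 ] span [0.026 0.028 0.006] mid [0.4239 0.1801 0.0434]
amber_large 0.18 px 489.0 245.0 3788 ztop 0.0141 topmid [0.5952 0.1095 0.0126] span [0.066 0.069 0.007] mid [0.5945 0.1085 0.0091]
clear_vial 0.63 px 357.0 249.0 919 ztop 0.0511 topmid [0.4538 0.1137 0.0492] span [0.019 0.02  0.006] mid [0.4536 0.1164 0.0275]
blue_new 0.79 px 379.0 112.0 1261 ztop 0.0598 topmid [0.4675 0.2454 0.0583] span [0.024 0.023 0.006] mid [0.4705 0.2451 0.0294]
pos [0.4224 0.1761 0.1535] yaw 89.4 inc [  0.3   1.  123.5] turn -0.6
```

Consistent. Descend and grip the large amber vial.

{"method": "arm_command", "body": {"increments": [[[0,1,20],0],[[0,1,60],0],[[0,1,100],0],[[0,1,120],0],[[0,1,123],0]]}}

```text
time: 10.85
eef_pos: [0.422, 0.1757, 0.0272]
tcp_rot: [-0.002, 0.711, 0.703, -0.003]
force: [-0.6, 0.5, -0.1]
finger_gap: 0.995
```

{"method": "arm_command", "body": {"increments": [[[0,0,0],0],[[0,0,0],0],[[0,0,0],0],[[0,0,0],0],[[0,0,0],0]], "hand": 26, "force": 35}}

```text
time: 11.35
eef_pos: [0.4229, 0.176, 0.0286]
tcp_rot: [-0.002, 0.711, 0.703, -0.002]
force: [-0.2, 0.4, 5.9]
finger_gap: 0.387
```

{"method": "arm_command", "body": {"increments": [[[0,0,0],0],[[0,0,-10],0],[[0,0,-40],0],[[0,0,-70],0],[[0,0,-85],0]]}}

```text
time: 11.85
eef_pos: [0.4241, 0.1764, 0.1166]
tcp_rot: [-0.001, 0.711, 0.703, -0.001]
force: [1.5, 0.5, -0.1]
finger_gap: 0.39
```

```bash
python3 - <<'E'
from h import *
to((.591,.173,.12),90)
E
```

```text
pos [0.4241 0.1764 0.1166] yaw 89.4 inc [ -1.6 166.9  -3.9] turn -0.6
```

{"method": "arm_command", "body": {"increments": [[[0,30,-4],0],[[0,75,-4],0],[[-1,120,-4],0],[[-1,160,-4],0],[[-2,167,-4],0]]}}

```text
time: 12.35
eef_pos: [0.5939, 0.1721, 0.118]
tcp_rot: [-0.002, 0.711, 0.703, -0.001]
force: [-1.5, -1.7, -1.5]
finger_gap: 0.391
```

```bash
python3 - <<'E'
from h import *
to((.591,.173,.038),90)
E
```

```text
pos [0.5939 0.1721 0.118 ] yaw 89.3 inc [ 0.8 -2.6 80. ] turn -0.7
```

{"method": "arm_command", "body": {"increments": [[[1,-3,15],0],[[1,-3,45],0],[[1,-3,70],0],[[1,-3,79],0],[[1,-3,79],0]]}}

```text
time: 12.85
eef_pos: [0.5894, 0.173, 0.0378]
tcp_rot: [-0.002, 0.711, 0.703, -0.003]
force: [-0.1, -0.1, -0.5]
finger_gap: 0.397
```

{"method": "arm_command", "body": {"increments": [[[0,0,1.5],0],[[0,0,2.5],0],[[0,0,2.5],0]]}}

```text
time: 13.15
eef_pos: [0.5899, 0.1731, 0.0364]
tcp_rot: [-0.002, 0.711, 0.703, -0.002]
force: [-0.3, -0.4, -0.7]
finger_gap: 0.388
```

{"method": "arm_command", "body": {"increments": [[[0,0,1.5],0],[[0,0,2.5],0],[[0,0,2.5],0]]}}

```text
time: 13.45
eef_pos: [0.5902, 0.1733, 0.0346]
tcp_rot: [-0.002, 0.711, 0.703, -0.001]
force: [-0.3, 0.1, 3.5]
finger_gap: 0.388
```

{"method": "arm_command", "body": {"increments": [[[0,0,0.5],0],[[0,0,0.5],0],[[0,0,0.5],0],[[0,0,0.5],0],[[0,0,0.5],0]], "hand": 85}}

```text
time: 13.95
eef_pos: [0.5902, 0.1733, 0.0341]
tcp_rot: [-0.002, 0.711, 0.703, -0.001]
force: [-0.3, -0.8, -0.0]
finger_gap: 0.993
```

{"method": "arm_command", "body": {"increments": [[[0,0,-15],0],[[0,0,-50],0],[[0,0,-85],0],[[0,0,-105],0],[[-5,-10,-110],0]]}}

```text
time: 14.45
eef_pos: [0.582, 0.1689, 0.1478]
tcp_rot: [-0.0, 0.711, 0.703, 0.001]
force: [-1.4, -0.7, -0.6]
finger_gap: 0.994
```

```bash
python3 - <<'E'
from h import *
to((.4538,.1137,.14),90)
im,d,i=grab("w7"); W=cloud("wrist",d,i)
things(["amber_large","blue_front","clear_vial"],W)
E
```

```text
pos [0.582  0.1689 0.1478] yaw 89.4 inc [ -56.6 -127.6    7.6] turn -0.6
amber_large 0.73 px 330.0 193.0 1923 ztop 0.0797 topmid [0.5901 0.1742 0.0781] span [0.027 0.027 0.007] mid [0.5905 0.1765 0.0431]
blue_front 0.64 px 328.0 118.0 1017 ztop 0.0638 topmid [0.5901 0.2356 0.0622] span [0.023 0.024 0.006] mid [0.5886 0.2366 0.0519]
clear_vial 0.72 px 191.0 249.0 1198 ztop 0.0507 topmid [0.4541 0.114  0.0489] span [0.021 0.02  0.006] mid [0.4575 0.1158 0.0271]
```

{"method": "arm_command", "body": {"increments": [[[-15,-35,0],0],[[-33,-75,0],0],[[-50,-113,0],0],[[-57,-128,8],0],[[-57,-128,8],0]]}}

```text
time: 15.15
eef_pos: [0.449, 0.1117, 0.1343]
tcp_rot: [-0.003, 0.711, 0.703, -0.003]
force: [1.0, 0.4, 0.3]
finger_gap: 0.997
```

```bash
python3 - <<'E'
from h import *
to((.4538,.1137,.02),90)
E
```

```text
pos [0.449  0.1117 0.1343] yaw 89.3 inc [  2.1   5.7 114.3] turn -0.7
```

{"method": "arm_command", "body": {"increments": [[[2,5,20],0],[[2,5,55],0],[[2,5,95],0],[[2,5,112],0],[[2,5,113],0]]}}

```text
time: 15.65
eef_pos: [0.4516, 0.1134, 0.0179]
tcp_rot: [-0.004, 0.711, 0.703, -0.005]
force: [0.4, 0.9, 0.5]
finger_gap: 0.997
```

{"method": "arm_command", "body": {"increments": [[[0,0,0],0],[[0,0,0],0],[[0,0,0],0],[[0,0,0],0],[[0,0,0],0],[[0,0,0],0]], "hand": 16, "force": 30}}

```text
validation failed for argument at $.in...
```

{"method": "arm_command", "body": {"increments": [[[0,0,0],0],[[0,0,0],0],[[0,0,0],0],[[0,0,0],0],[[0,0,0],0]], "hand": 16, "force": 30}}

```text
time: 16.15
eef_pos: [0.4524, 0.1136, 0.019]
tcp_rot: [-0.004, 0.711, 0.703, -0.005]
force: [0.8, -0.4, 4.7]
finger_gap: 0.29
```

{"method": "arm_command", "body": {"increments": [[[0,0,0],0],[[0,0,-10],0],[[0,0,-40],0],[[0,0,-70],0],[[0,0,-85],0]]}}

```text
time: 16.65
eef_pos: [0.4542, 0.1139, 0.107]
tcp_rot: [-0.003, 0.711, 0.703, -0.003]
force: [1.0, 0.5, -1.1]
finger_gap: 0.296
```

```bash
python3 - <<'E'
from h import *
to((.595,.108,.105),90)
E
```

```text
pos [0.4542 0.1139 0.107 ] yaw 89.3 inc [ -4.2 140.9   0.8] turn -0.7
```

{"method": "arm_command", "body": {"increments": [[[0,30,0],0],[[-2,70,0],0],[[-3,110,0],0],[[-4,138,0],0],[[-4,140,0],0]]}}

```text
time: 17.15
eef_pos: [0.5962, 0.1078, 0.1043]
tcp_rot: [-0.003, 0.712, 0.703, -0.004]
force: [-0.9, 0.1, -0.6]
finger_gap: 0.294
```

```bash
python3 - <<'E'
from h import *
to((.595,.108,.028),90)
E
```

```text
pos [0.5962 0.1078 0.1043] yaw 89.3 inc [ 0.3 -0.5 76.3] turn -0.7
```

{"method": "arm_command", "body": {"increments": [[[0,0,15],0],[[0,0,45],0],[[0,0,68],0],[[0,0,76],0],[[0,0,76],0]]}}

```text
time: 17.65
eef_pos: [0.594, 0.1078, 0.0272]
tcp_rot: [-0.004, 0.711, 0.703, -0.005]
force: [-0.8, 0.1, 0.7]
finger_gap: 0.29
```

{"method": "arm_command", "body": {"increments": [[[0,0,1.5],0],[[0,0,2.5],0],[[0,0,2.5],0]]}}

```text
time: 17.95
eef_pos: [0.594, 0.1078, 0.0251]
tcp_rot: [-0.003, 0.711, 0.703, -0.004]
force: [-0.5, 0.2, 0.1]
finger_gap: 0.29
```

{"method": "arm_command", "body": {"increments": [[[0,0,1],0],[[0,0,1.5],0],[[0,0,1.5],0]]}}

```text
time: 18.25
eef_pos: [0.5943, 0.108, 0.0249]
tcp_rot: [-0.003, 0.711, 0.703, -0.004]
force: [-2.9, -0.1, 6.9]
finger_gap: 0.29
```

{"method": "arm_command", "body": {"increments": [[[0,0,0],0],[[0,0,0],0],[[0,0,0],0],[[0,0,0],0],[[0,0,0],0]], "hand": 85}}

```text
time: 18.75
eef_pos: [0.5943, 0.108, 0.0248]
tcp_rot: [-0.003, 0.711, 0.703, -0.004]
force: [-0.0, -0.3, 1.1]
finger_gap: 0.993
```

{"method": "arm_command", "body": {"increments": [[[0,0,-15],0],[[0,0,-50],0],[[0,0,-90],0],[[0,0,-125],0],[[10,-20,-140],0]]}}

```text
time: 19.25
eef_pos: [0.5777, 0.1178, 0.1696]
tcp_rot: [-0.002, 0.712, 0.702, -0.002]
force: [-1.4, 0.5, -0.8]
finger_gap: 0.999
```

```bash
python3 - <<'E'
from h import *
to((.4673,.2455,.14),90)
im,d,i=grab("w8"); W=cloud("wrist",d,i)
things(["clear_vial","amber_large","blue_front"],W)
E
```

```text
pos [0.5777 0.1178 0.1696] yaw 89.2 inc [ 126.1 -112.1   30.1] turn -0.8
clear_vial 0.83 px 338.0 197.0 806 ztop 0.0572 topmid [0.5946 0.1076 0.0554] span [0.02  0.021 0.006] mid [0.5947 0.1103 0.0339]
clear_vial 0.16 px 338.0 189.0 2673 ztop 0.0144 topmid [0.596  0.1077 0.0332] span [0.064 0.065 0.048] mid [0.5958 0.1082 0.0092]
amber_large 0.68 px 335.0 130.0 1384 ztop 0.08 topmid [0.5903 0.1736 0.0785] span [0.027 0.027 0.006] mid [0.591  0.1759 0.0429]
```

View pics/w8.png

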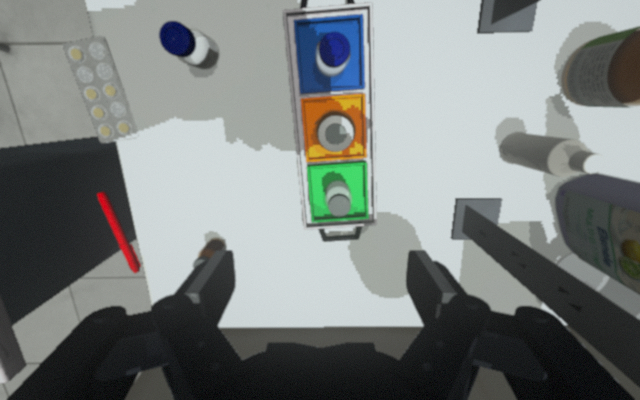

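{"method": "arm_command", "body": {"increments": [[[32,-28,0],0],[[64,-56,0],0],[[96,-85,5],0],[[124,-110,10],0],[[126,-112,10],0]]}}

```text
time: 19.95
eef_pos: [0.463, 0.2477, 0.1553]
tcp_rot: [-0.003, 0.71, 0.704, -0.004]
force: [0.4, -0.4, -0.2]
finger_gap: 0.995
```

```bash
python3 - <<'E'
from h import *
im,d,i=grab("w9"); W=cloud("wrist",d,i)
things(["blue_new"],W)
to((.4673,.2455,.022),90)
E
```

```text
blue_new 0.59 px 327.0 194.0 1091 ztop 0.0596 topmid [0.4674 0.2462 0.0579] span [0.023 0.023 0.006] mid [0.4675 0.2479 0.0319]
pos [0.465 0.246 0.156] yaw 89.4 inc [ -0.3   3.6 133.9] turn -0.6
```

{"method": "arm_command", "body": {"increments": [[[0,2.5,20],0],[[0,2.5,65],0],[[0,2.5,110],0],[[0,2.5,131],0],[[0,2.5,133],0]]}}

```text
time: 20.55
eef_pos: [0.4651, 0.2437, 0.0193]
tcp_rot: [-0.004, 0.711, 0.703, -0.007]
force: [0.9, 0.1, 0.7]
finger_gap: 0.992
```

{"method": "arm_command", "body": {"increments": [[[0,1,0],0],[[0,1,0],0],[[0,1,0],0],[[0,1,0],0],[[0,1,0],0]], "hand": 20, "force": 30}}

```text
time: 21.05
eef_pos: [0.467, 0.2441, 0.0207]
tcp_rot: [-0.003, 0.711, 0.703, -0.006]
force: [-0.3, -0.4, 5.6]
finger_gap: 0.327
```

{"method": "arm_command", "body": {"increments": [[[0,0,0],0],[[0,0,-10],0],[[0,0,-50],0],[[0,0,-95],0],[[0,-20,-130],0]]}}

```text
time: 21.55
eef_pos: [0.4495, 0.2448, 0.1537]
tcp_rot: [-0.003, 0.712, 0.703, -0.005]
force: [0.4, 0.2, 0.3]
finger_gap: 0.33
```

```bash
python3 - <<'E'
from h import *
to((.29,.16,.17),90)
E
```

```text
pos [0.4495 0.2448 0.1537] yaw 89.3 inc [ -86.9 -158.6  -14.4] turn -0.7
```

{"method": "arm_command", "body": {"increments": [[[-20,-38,-10],0],[[-40,-76,-14],0],[[-62,-115,-14],0],[[-84,-150,-14],0],[[-100,-159,-14],0]]}}

```text
time: 22.05
eef_pos: [0.2869, 0.1459, 0.1706]
tcp_rot: [-0.003, 0.711, 0.703, -0.004]
force: [0.7, 0.4, 0.9]
finger_gap: 0.328
```

```bash
python3 - <<'E'
from h import *
to((.29,-.27,.17),90)
E
```

```text
pos [0.2869 0.1459 0.1706] yaw 89.4 inc [-415.9    7.8    1.5] turn -0.6
```

{"method": "arm_command", "body": {"increments": [[[-40,2,0],0],[[-85,2,0],0],[[-130,2,0],0],[[-175,2,0],0],[[-220,2,0],0]]}}

```text
time: 22.55
eef_pos: [0.2858, -0.0757, 0.1721]
tcp_rot: [-0.002, 0.711, 0.703, -0.004]
force: [1.8, 0.3, 0.2]
finger_gap: 0.326
```

{"method": "arm_command", "body": {"increments": [[[-40,2,0],0],[[-85,2,0],0],[[-130,2,0],0],[[-175,5,0],0],[[-200,40,0],0]]}}

```text
time: 23.05
eef_pos: [0.3216, -0.2795, 0.1734]
tcp_rot: [-0.001, 0.713, 0.701, -0.004]
force: [1.0, 0.6, 0.1]
finger_gap: 0.325
```

```bash
python3 - <<'E'
from h import *
to((.4286,-.29,.17),90)
im,d,i=grab("w10"); W=cloud("wrist",d,i)
things(["blue_rear"],W)
E
```

```text
pos [ 0.3216 -0.2795  0.1734] yaw 89.1 inc [ -8.8 107.2   2.7] turn -0.9
blue_rear 0.86 px 444.0 177.0 1504 ztop 0.0809 topmid [ 0.432  -0.2649  0.0793] span [0.024 0.023 0.006] mid [ 0.4304 -0.2648  0.0552]
```

{"method": "arm_command", "body": {"increments": [[[-5,30,0],0],[[-15,65,5],0],[[-30,100,15],0],[[-45,108,30],0],[[-45,108,40],0]]}}

```text
time: 23.65
eef_pos: [0.4328, -0.3256, 0.1289]
tcp_rot: [-0.003, 0.712, 0.703, -0.004]
force: [-0.4, 0.5, -1.0]
finger_gap: 0.327
```

```bash
python3 - <<'E'
from h import *
im,d,i=grab("w11"); W=cloud("wrist",d,i); np.save("w11.npy",W)
to((.4286,-.325,.053),90)
things(["blue_rear"],W)
# rail points: height 0.030..0.046 between y -.21 and -.28
for y in np.arange(-.40,-.19,.02):
    m=(abs(W[...,1]-y)<.004)&(W[...,2]>.029)&(W[...,2]<.048)&(abs(W[...,0]-.43)<.045)
    x=W[...,0][m]; a=x[x<.42]; b=x[x>.44]
    print(y.round(2),a.size,b.size,np.median(a).round(4) if a.size else 0,np.median(b).round(4) if b.size else 0)
E
```

```text
pos [ 0.4315 -0.3246  0.1275] yaw 89.2 inc [-0.6 -2.  74.6] turn -0.8
blue_rear 0.7 px 320.0 130.0 1342 ztop 0.0811 topmid [ 0.4329 -0.2651  0.0795] span [0.024 0.023 0.006] mid [ 0.433  -0.2643  0.0692]
-0.4 0 0 0 0
-0.38 0 0 0 0
-0.36 56 0 0.4016 0
-0.34 72 56 0.4013 0.4519
-0.32 54 53 0.4031 0.4543
-0.3 54 58 0.4057 0.4573
-0.28 57 60 0.4083 0.4601
-0.26 62 65 0.4112 0.463
-0.24 63 64 0.4135 0.4656
-0.22 65 66 0.4164 0.4684
-0.2 50 69 0.4185 0.4706
```

View pics/w11.png

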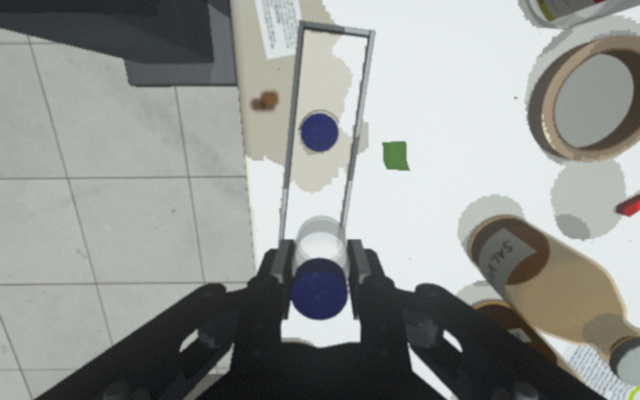

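{"method": "arm_command", "body": {"increments": [[[0,-3,12],0],[[0,-3,35],0],[[0,-3,58],0],[[0,-3,70],0],[[0,-3,71],0]]}}

```text
time: 24.25
eef_pos: [0.4263, -0.3233, 0.0574]
tcp_rot: [-0.005, 0.712, 0.702, -0.004]
force: [-0.2, 0.4, -0.5]
finger_gap: 0.325
```

{"method": "arm_command", "body": {"increments": [[[0,0,1.5],0],[[0,0,2.5],0],[[0,0,2.5],0]]}}

```text
time: 24.55
eef_pos: [0.4266, -0.3235, 0.0558]
tcp_rot: [-0.005, 0.712, 0.702, -0.004]
force: [-0.1, -0.4, -0.4]
finger_gap: 0.327
```

{"method": "arm_command", "body": {"increments": [[[-0.5,2,2],0],[[-0.5,2,3],0],[[-0.5,2,4],0],[[-0.5,2,4],0]]}}

```text
time: 24.95
eef_pos: [0.4285, -0.3239, 0.0515]
tcp_rot: [-0.005, 0.712, 0.702, -0.004]
force: [-0.6, 1.3, -0.5]
finger_gap: 0.327
```

{"method": "arm_command", "body": {"increments": [[[0,0,1],0],[[0,0,2],0],[[0,0,2],0]]}}

```text
time: 25.25
eef_pos: [0.4285, -0.324, 0.0496]
tcp_rot: [-0.005, 0.712, 0.702, -0.004]
force: [-0.2, 0.2, 0.6]
finger_gap: 0.325
```

{"method": "arm_command", "body": {"increments": [[[0,0,1],0],[[0,0,1.5],0],[[0,0,1.5],0]]}}

```text
time: 25.55
eef_pos: [0.4285, -0.3239, 0.0492]
tcp_rot: [-0.004, 0.712, 0.702, -0.004]
force: [-3.2, 2.1, 9.7]
finger_gap: 0.326
```

{"method": "arm_command", "body": {"increments": [[[0,0,0],0],[[0,0,0],0],[[0,0,0],0],[[0,0,0],0],[[0,0,0],0]], "hand": 85}}

```text
time: 26.05
eef_pos: [0.4285, -0.3239, 0.049]
tcp_rot: [-0.005, 0.712, 0.702, -0.004]
force: [0.5, 0.7, 0.2]
finger_gap: 0.999
```

{"method": "arm_command", "body": {"increments": [[[0,0,-15],0],[[0,0,-50],0],[[0,0,-90],0],[[0,0,-120],0],[[0,-10,-130],0]]}}

```text
time: 26.55
eef_pos: [0.4213, -0.3245, 0.1836]
tcp_rot: [-0.002, 0.712, 0.703, -0.003]
force: [0.9, -0.2, -0.2]
finger_gap: 0.995
```

```bash
python3 - <<'E'
from h import *
im,d,i=grab("w12"); W=cloud("wrist",d,i)
to((.4286,-.325,.053),90)
things(["blue_new","blue_rear"],W)
im,d,i=grab("s12","scene"); W=cloud("scene",d,i)
things(["amber_small","clear_vial","amber_large","blue_front"],W,"scene")
E
```

```text
pos [ 0.4197 -0.3245  0.1837] yaw 89.2 inc [-1.000e-01  1.000e+01  1.306e+02] turn -0.8
blue_new 0.59 px 330.0 187.0 986 ztop 0.0878 topmid [ 0.4296 -0.3184  0.0863] span [0.023 0.022 0.006] mid [ 0.4291 -0.3174  0.0614]
blue_rear 0.58 px 333.0 127.0 920 ztop 0.0812 topmid [ 0.4328 -0.2652  0.08  ] span [0.023 0.023 0.005] mid [ 0.4331 -0.2655  0.053 ]
amber_small 0.57 px 320.0 233.0 215 ztop 0.045 topmid [0.4541 0.0419 0.0433] span [0.016 0.014 0.006] mid [0.4537 0.0447 0.0233]
clear_vial 0.71 px 252.0 219.0 257 ztop 0.0561 topmid [0.5917 0.109  0.0545] span [0.02  0.018 0.006] mid [0.5902 0.1102 0.0314]
amber_large 0.57 px 228.0 227.0 569 ztop 0.0785 topmid [0.5893 0.1743 0.0771] span [0.028 0.026 0.007] mid [0.5853 0.178  0.0439]
blue_front 0.85 px 203.0 244.0 466 ztop 0.0631 topmid [0.5888 0.2365 0.0612] span [0.024 0.022 0.006] mid [0.5865 0.2375 0.0342]
```

View pics/w12.png

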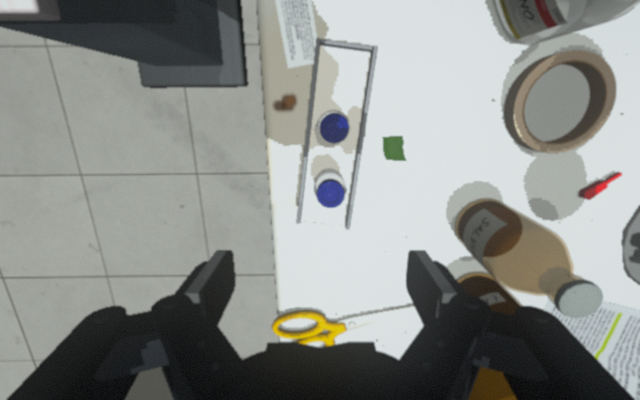

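View pics/s12.png

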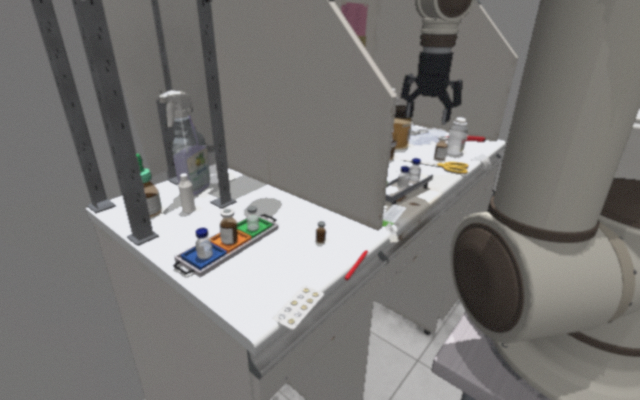

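```bash
python3 - <<'E'
from h import *
print(bot.finish_job(), telemetry.state()["time"])
E
```

```text
the job is handed in; nothing more can be done
the job is handed in; nothing more can be done
```

The vial kit is made up in the tray, the lane is restocked, and the job is handed in. It took about 27 s of the 99 s allowed. I worked in the order asked: oldest blue vial to blue, large amber to orange, clear to green, then the new blue vial into the lane.

The last pictures, from the wrist and scene cameras, showed:

- **Tray vials:** all three stand upright near the centres of their pockets. Their tops measured about 63, 79 and 56 mm, against 64, 81 and 58 mm expected for standing on the floors. The centring is a camera estimate, good to a few millimetres.
- **New lane vial:** it stands between the rails about 54 mm behind the remaining vial. Its top is at 88 mm, as expected there.
- **Vials to leave alone:** the remaining lane vial is where it was, to within 1 mm. The small amber vial was never touched. Two views from different distances gave its position about 6 mm apart, which I put down to measurement error.

No check failed. Wrist force readings stayed under 12 N throughout, and the gripper was open and about 10 cm clear of the lane vials when I handed in.

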